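Reset the tripped breaker under its push-latch cover

ROBOT

A 6-joint arm with a two-finger parallel gripper is mounted at the origin on the work surface. World frame = base frame: x ahead of the robot, y to its left, z up, the work surface at z = 0. Lengths are in m, angles in rad, forces in N, time in s.
With the tool pointing down it reaches from about 0.25 to 0.725 m from the base axis. Payload 4 kg.
Tool frame: the origin (TCP) lies at the very end of the fingers, on their centre line; the grasp point (between the pads) lies 19 mm behind it; x points along the fingers, z is the direction in which the jaws open and shut, and the axes are right-handed (so a half turn about x gives the same grasp; the last joint's range is limited). The gripper opens to 85 mm and grips with 20 to 120 N. Pads are 22 mm wide; open, the fingers measure 114 mm over their backs; the gripper's body (76 mm by 85 mm) begins 54 mm behind the grasp point. The pads swing forward as they close: fully open they stand 13 mm farther back than shut.
Start: joints at [-1.325, 0.241, 0.005, 1.335, 0, 1.571], TCP at [0.122, -0.485, 0.231] pointing down, gripper open.
Joint ranges: [-2.72, 2.72], [-1.05, 1.87], [-1.09, 1.28], [-1.99, 2.15], [-1.42, 1.44], [-3.14, 3.14]. Speed limits (rad/s): [2.79, 2.79, 3.14, 3.14, 3.14, 3.14].

INTERFACE

Orientations are given as a unit quaternion [x, y, z, w].
In Python, from workcell import bot gives the robot as it stands.
- The arm moves only by the tool apply_moves, never from a script. Its argument "targets" is one flat list of numbers, 7 for each row, row after row: the shift along the tool's x, y, z in units of 25 cm (1.0 is 25 cm), then the turn, a rotation vector about the tool's x, y, z in units of 0.5 rad (1.0 is 0.5 rad), then the opening, from 0 (shut) to 1 (fully open). In form: [tx, ty, tz, wx, wy, wz, claw, tx, ty, tz, wx, wy, wz, claw, ...]. A call has 1 to 12 rows; each row is the pose to reach, as a shift and turn from the pose commanded when the call began, along the tool's axes at that moment; what a row does not reach only later rows make up. A row lasts 1/12 s, in which the tool goes at most 41.7 mm and 7.16 degrees, less where a joint would pass 70% of its speed; a pose out of reach is approached as far as the arm can. A call with a number of a shift or a turn outside -1 to 1 is refused whole. A call with a gripper value outside its range is refused whole. The fingers move at their own pace and stop on an object; the grip force is fixed at half the most. Time passes only in rows, so rows that repeat a pose let the fingers close. It gives the time, the measured TCP pose, the force and the opening at its end, in the units of the state.
- bot.get_obs(): the state, without advancing time (a new reading comes with each control period).
- bot.camera(name): name is "scene" or "top" or "wrist"; returns (picture, depth): 400x640x3 uint8, red, green, blue; 400x640 float32, m along the optical axis (not along the pixel's ray), 0 where there is no reading.
- bot.camera_params(name): a dict with "fx", "fy", "cx", "cy" (pixels), "dist" ([k1, k2, p1, p2, k3] as OpenCV has them; the pictures are not rectified), "T" (4x4, takes a point from camera to world coordinates); the wrist camera has in their place "tool_from_camera" (4x4, takes a point from camera to tool coordinates, whose origin is the TCP and whose axes are the tool frame's). Camera axes: x right, y up, looking along -z (the intrinsics and any distortion apply to the point x, -y, -z); pixel columns grow to the right and rows downward; lengths in m; the calibration is good to about 2 mm. A picture is of the moment at which its call begins: read the wrist's pose just before it. camera_params takes no time and is no camera call.
- bot.job_done(): hands the job in, once; it reports no verdict.
The state is a dict: "clock": time; "joint_pos": joint angles; "joint_vel": joint speeds; "tau": joint torques, N m; "eef_pos": TCP position; "tool_rot": TCP orientation; "ft_force": force on the tool from outside, world axes, zero at the start; "ft_torque": the same for the moment, N m; "grip_width": finger opening in m.
Only numpy, scipy, OpenCV 4.12 (cv2) and the standard library are available. Lean on these libraries where they do the work, as an engineer would, in place of code of your own. Each camera call takes 0.05 s, during which the arm holds its last target.

TASK

Reset the bench breaker box: press the ribbed free edge of its cover down and let go so that it pops up fully open, push the trip button inside fully in, then swing the cover back down and press it until it latches shut. Use the fingertips only, without pinching or lifting anything, and leave the other things on the bench where they are.

Things in the scene. Friction and masses are not known exactly. Their poses are not given: they have to be found in the camera images.
- box: Bench breaker box: grey sheet-metal box bolted to the bench, 138 x 100 mm, with a pop-up cover (top 94 mm above the bench) that has three short dark ribs near its free edge. Origin on the bench under the box; z up, x points from the cover's hinge edge to its free (latch) edge, y along the hinge. The hinge lies at x = -75 mm, z = 85 mm.
- box_deck (a point): Centre of the deck inside the box, 30 mm above the bench. With the cover up the box is an open tray around it: 132 mm clear along x and 94 mm along y, rim 75 mm above the bench (82 mm on the hinge side). Axes as the box's.
- cover (a joint): Cover angle, rad: 0 latched shut, positive open, 1.7 fully open (end stop, just past upright), -0.08 pressed to its lower stop. Push-push latch: pressing the free edge down to that stop (10 mm down, 6.5 mm at least; 2 to 5 N) for 0.1 s and letting go releases it and a damped spring swings it open in 2 to 3 s; the open cover pushed down to the same stop and let go latches at 0.
- cover_press (a point): Point on the outer face of the cover where to press: the middle of the ribs, 130 mm from the hinge, 15 mm in from the free edge, 9 mm off the hinge plane. It moves with the cover.
- cover_hinge (a point): Middle of the cover's hinge line, 85 mm above the bench. The cover reaches 145 mm from it, is 112 mm wide along the hinge and its outer face lies 9 mm off the plane through the hinge; its rim is 16 mm deep.
- cover_skin: Outer plate of the cover (the face one presses). Origin on the hinge line; x points from the hinge to the free edge, z out of the outer face; it moves with the cover.
- cover_liner: Inner steel plate of the cover, the face seen from inside when open. Same origin and axes as the outer plate.
- breaker (a joint): Travel of the trip button inside the box, m: about 0 = standing out (tripped), 0.010 = fully in (its end stop). It needs about 3 N, and stays where it is left.
- breaker_top (a point): Centre of the top of the trip button: a white round button 24 mm in diameter in a steel collar whose top is 40 mm above the bench, on the box's centre line 83 mm from the hinge towards the free edge. Standing out, its top is 60 mm above the bench; fully in, 50 mm. It is hidden while the cover is shut.
- junction_box: Another grey box, 120 x 120 x 62 mm, with a plain metal plate held by four corner screws; does not open, not part of the job. Origin under its centre.
- hammer: Bystander, loose: bench hammer with a wooden handle lying on the bench, about 300 mm long; origin at its underside.
- wrench: Bystander, loose: steel open wrench lying on the bench; origin at its underside.
- screwdriver: Bystander, loose: screwdriver with black handle lying on the bench; origin at its underside.
- sheet_tray: Bystander, loose: small open tray folded from sheet metal, 120 x 90 x 40 mm; origin under its centre.
- bolt_jar: Bystander, loose: glass jar with a steel cap, 64 mm in diameter, 85 mm high; origin under its centre.
- bush: Bystander, loose: upright brass bush (tube), 34 mm in diameter, 40 mm high; origin under its centre.
- steel_block: Bystander, loose: plain steel block, 50 x 30 x 30 mm; origin under its centre.
Mind the look-alikes: they are no part of the job. What is shaped like the box but blue is not meant.

How it is judged:
By the outcome, as a careful person would: the job done as asked, in the order asked, and still so for the second after the job is handed in, with the robot touching nothing.
It also fails if it takes over 54 s, if anything falls off the work surface, if the arm or the gripper's body presses on something with over 40 N, if the wrist force passes 120 N, or if a joint passes its speed limit or range.

## Working session

There is one attempt and no reset: what is moved stays moved. The work goes in short steps, Python scripts to look and compute and a tool call to move; the robot and the scene stay as the last step left them, time stands still between calls to the robot, and variables do not carry over. Pictures are saved under pics/ and viewed, and the job is handed in when it is done.

Besides the shell and the picture viewer there is one more tool, called by a JSON object that holds its "fn" and its "kwargs", one argument or row to a line. apply_moves: Moves the arm, as the interface text tells. Its arguments: {"type":"object","properties":{"targets":{"type":"array"}},"required":["targets"]}

```bash
ls; mkdir -p pics
python3 - <<'E'
from workcell import bot
import cv2,numpy as np
o=bot.get_obs();print(o)
for n in("scene","top"):
    im,d=bot.camera(n);cv2.imwrite(f"pics/{n}0.png",im[:,:,::-1]);np.save(f"pics/{n}0.npy",d)
    print(n,bot.camera_params(n))
print(bot.camera_params("wrist"))
E
```

```text
pics
{'clock': 0.0, 'joint_pos': array([-1.32500628e+00,  2.41428100e-01,  3.70096172e-03,  1.33517723e+00,
        4.34010053e-06,  1.57078136e+00]), 'joint_vel': array([-0.00058463,  0.00067006,  0.00068175,  0.00015997, -0.00086847,
        0.00119986]), 'tau': array([ 7.08627758e-04, -3.72325766e+01,  2.52402645e+01,  1.71221240e-02,
        2.55561289e-06, -3.11770876e-06]), 'eef_pos': array([ 0.12150818, -0.48435669,  0.23039651]), 'tool_rot': array([ 0.43539123,  0.55811154, -0.43447194,  0.55693816]), 'ft_force': array([ 0.71535162, -0.78612505, -0.10968178]), 'ft_torque': array([-0.00630615,  0.02323898, -0.02764244]), 'grip_width': 0.0853330897098917}
scene {'fx': 498.0652072289217, 'fy': 498.0652072289217, 'cx': 315.34996341726116, 'cy': 203.79051368544447, 'dist': array([-0.04278983,  0.        ,  0.        ,  0.        ,  0.        ]), 'T': array([[-0.4065931 , -0.58740168,  0.69974375,  1.57348771],
       [ 0.91357669, -0.25493109,  0.3168403 ,  0.45507629],
       [-0.00772608,  0.76809466,  0.6402897 ,  0.9903651 ],
       [ 0.        ,  0.        ,  0.        ,  1. 
[... 296 characters left out ...]
29,  0.012531  ,  0.03859557],
       [ 0.00849443,  0.16271535,  0.98663649,  1.27574402],
       [ 0.        ,  0.        ,  0.        ,  1.        ]])}
{'fx': 295.7069353591232, 'fy': 295.7069353591232, 'cx': 319.1369427706712, 'cy': 197.77111798968156, 'dist': array([-0.04754495,  0.        ,  0.        ,  0.        ,  0.        ]), 'tool_from_camera': array([[-2.02361832e-03,  2.79461565e-01, -9.60154747e-01,
        -1.42048380e-01],
       [ 6.50067716e-04,  9.60156878e-01,  2.79460815e-01,
         7.09629383e-02],
       [ 9.99997741e-01, -5.86435784e-05, -2.12465999e-03,
         8.91003047e-04],
       [ 0.00000000e+00,  0.00000000e+00,  0.00000000e+00,
         1.00000000e+00]])}
```

View pics/scene0.png

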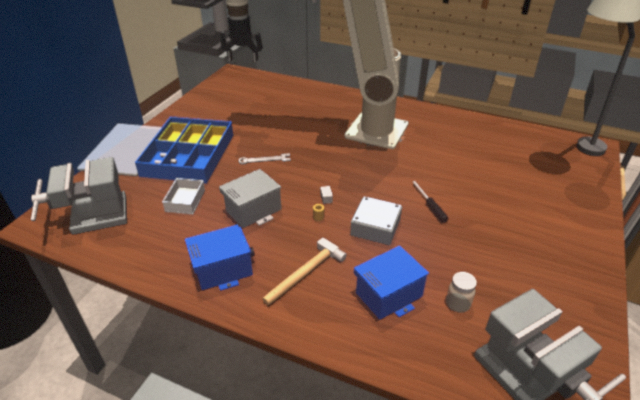

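View pics/top0.png

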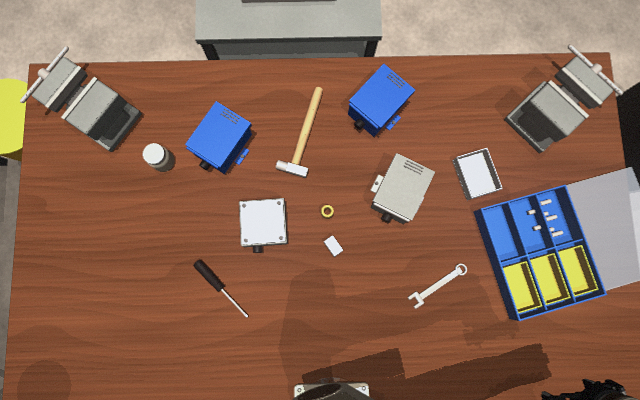

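Run:
```python
import cv2
a=cv2.imread("pics/top0.png")[140:240,350:450];b=cv2.imread("pics/scene0.png")[160:235,205:305]
a=cv2.resize(a,(400,400),interpolation=cv2.INTER_CUBIC);b=cv2.resize(b,(400,300),interpolation=cv2.INTER_CUBIC)
b=cv2.copyMakeBorder(b,0,100,0,0,cv2.BORDER_CONSTANT)
cv2.imwrite("pics/crop0.png",cv2.hconcat([a,b]))
```

```text
(no output)
```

View pics/crop0.png

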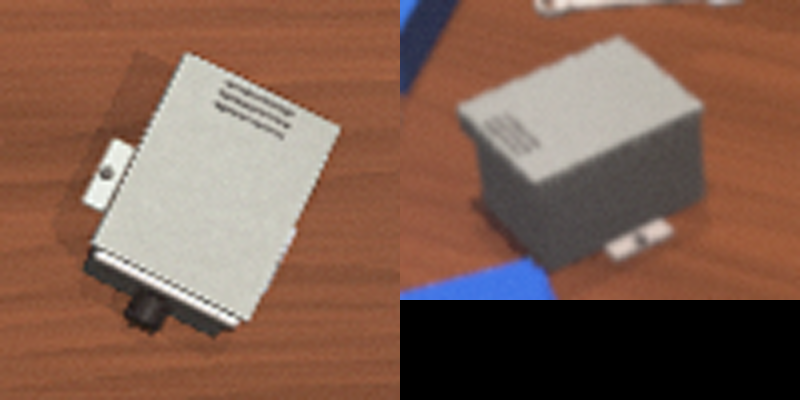

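The only grey box with three ribs is the one at top (403,187) / scene (250,197). The grey box at top (263,222) has four screws, so it is the junction box, and the two ribbed boxes at (220,135) and (381,97) are blue. In the crop the ribs lie at the upper right edge, top pixel about (413,167). The hinge edge is at the lower left, with the white strip.

```bash
cat > h.py <<'E'
import numpy as np,cv2
from scipy.spatial.transform import Rotation as R
def ray(P,uv,T=None):
    K=np.array([[P["fx"],0,P["cx"]],[0,P["fy"],P["cy"]],[0,0,1.]])
    n=cv2.undistortPoints(np.array(uv,float).reshape(-1,1,2),K,np.array(P["dist"]))[:,0]
    T=P["T"] if T is None else T
    d=np.c_[n[:,0],-n[:,1],-np.ones(len(n))]@T[:3,:3].T
    return T[:3,3],d
def onz(P,uv,z,T=None):
    o,d=ray(P,uv,T);return o+d*((z-o[2])/d[:,2])[:,None]
E
python3 - <<'E'
from h import *
from workcell import bot
P=bot.camera_params("top");a=cv2.imread("pics/top0.png");h=cv2.cvtColor(a,cv2.COLOR_BGR2HSV)
m=((h[...,1]<60)&(h[...,2]>130)).astype(np.uint8);w=np.zeros_like(m);w[145:228,368:440]=1;m*=w
m=cv2.morphologyEx(m,cv2.MORPH_CLOSE,np.ones((5,5)))
m=cv2.morphologyEx(m,cv2.MORPH_OPEN,np.ones((15,15)))
c=max(cv2.findContours(m,0,1)[0],key=cv2.contourArea);r=cv2.minAreaRect(c);print(r)
b=cv2.boxPoints(r);print(b)
p=onz(P,b,.094);print(p)
for i in range(4):
    e=p[(i+1)%4]-p[i];print(np.linalg.norm(e),np.degrees(np.arctan2(e[1],e[0])))
print("centre",p.mean(0))
rb=onz(P,[[350+255/4,140+105/4]],.094);print("ribs",rb)
d=np.load("pics/top0.npy");print(d[187,403])
# others
for n,uv,z in[("jar",(155,156),.085),("tray",(477,172),.04),("bush",(327,211),.04),("block",(333,245),.03),("hamhead",(292,168),.03),("blueL",(220,135),.094),("blueR",(381,97),.094),("wrench",(438,286),0)]: print(n,onz(P,[uv],z)[0].round(3))
E
```

```text
((400.60003662109375, 185.79998779296875), (50.98234558105469, 56.34891128540039), 26.56505012512207)
[[365.20004 199.59999]
 [390.40005 149.2    ]
 [436.00003 171.99998]
 [410.80002 222.39998]]
[[ 0.55891383 -0.09935453  0.094     ]
 [ 0.69073756 -0.17098044  0.094     ]
 [ 0.62699558 -0.28645407  0.094     ]
 [ 0.4972714  -0.21323866  0.094     ]]
0.15002588974551925 -28.517273207227916
0.13189844046363947 -118.89890266946894
0.14895925273021637 150.55992409131
0.12949665489810971 61.574503552104595
centre [ 0.59347959 -0.19250692  0.094     ]
ribs [[ 0.6436421  -0.22946823  0.094     ]]
1.20405
jar [0.689 0.446 0.085]
tray [ 0.636 -0.413  0.04 ]
bush [ 0.539 -0.002  0.04 ]
block [ 0.449 -0.016  0.03 ]
hamhead [0.661 0.09  0.03 ]
blueL [0.739 0.274 0.094]
blueR [ 0.835 -0.153  0.094]
wrench [ 0.333 -0.297  0.   ]
```

Run:
```python
from h import *
from workcell import bot
P=bot.camera_params("top")
p=onz(P,[[396.6,153.4],[434.6,171.6],[410.9,219.6],[373.4,202.1]],.094);print(p)
for i in range(4):
    e=p[(i+1)%4]-p[i];print(np.linalg.norm(e),np.degrees(np.arctan2(e[1],e[0])))
f=(p[0]+p[1])/2;hh=(p[2]+p[3])/2;x=f-hh;print(f,hh,np.degrees(np.arctan2(x[1],x[0])))
PS=bot.camera_params("scene")
# scene crop corners: free-left(458,105) free-right(535,183) hinge(703,105) hinge far(620,38), crop offset x400,/4
uv=[[205+(x-400)/4-.4,160+y/4-.4] for x,y in[(458,105),(535,183),(703,105),(620,38)]]
q=onz(PS,uv,.094);print(q)
print((q[0]+q[1])/2,(q[2]+q[3])/2)
o=bot.get_obs();print(R.from_quat(o["tool_rot"]).as_matrix().round(3))
T=bot.camera_params("wrist")["tool_from_camera"];print("cam z dir in tool",-T[:3,2])
```

```text
[[ 0.67905929 -0.18662177  0.094     ]
 [ 0.62814272 -0.2828805   0.094     ]
 [ 0.50443606 -0.21391207  0.094     ]
 [ 0.55191242 -0.12014116  0.094     ]]
0.10889554786111641 -117.87684041583228
0.14163326435100113 150.8596351237043
0.10510464865864355 63.146834639911994
0.1434782115076616 -27.603480344570585
[ 0.653601   -0.23475114  0.094     ] [ 0.52817424 -0.16702661  0.094     ] -28.366949747176594
[[ 0.63142653 -0.28257133  0.094     ]
 [ 0.68623557 -0.18407805  0.094     ]
 [ 0.55958958 -0.11642286  0.094     ]
 [ 0.50996883 -0.21341961  0.094     ]]
[ 0.65883105 -0.23332469  0.094     ] [ 0.53477921 -0.16492123  0.094     ]
[[-0.     0.97   0.243]
 [ 0.002  0.243 -0.97 ]
 [-1.    -0.    -0.002]]
cam z dir in tool [ 0.96015475 -0.27946082  0.00212466]
```

```bash
cat >> h.py <<'E'
H=np.array([.5295,-.1660,.085]);YAW=np.radians(-28.4)
X=np.array([np.cos(YAW),np.sin(YAW),0]);Y=np.array([-X[1],X[0],0]);Z=np.array([0,0,1.])
def pt(x,y,z): return np.array([H[0],H[1],0])+x*X+y*Y+z*Z   # x from the hinge
def rot(az,tilt=0): # tool y at azimuth az; tilt>0: fingers point toward the base (hinge)
    a=np.array([np.cos(az),np.sin(az),0]);x=-Z*np.cos(tilt)-a*np.sin(tilt);y=a*np.cos(tilt)-Z*np.sin(tilt)
    return R.from_matrix(np.c_[x,y,np.cross(x,y)])
def units(bot,targets,ref=None):
    o=bot.get_obs();p=o["eef_pos"];q=R.from_quat(o["tool_rot"])
    for t,r in targets:
        print((q.inv().apply(t-p)/.25).round(3),((q.inv()*r).as_rotvec()/.5).round(3))
def st(bot):
    o=bot.get_obs();d=o["eef_pos"]-np.array([H[0],H[1],0]);print("t",o["clock"],"p",o["eef_pos"].round(4),"box xyz",[round(float(d@a),4) for a in(X,Y,Z)],"F",o["ft_force"].round(2),"q",o["joint_pos"].round(3),"w",round(float(o["grip_width"]),4))
E
python3 - <<'E'
from h import *
from workcell import bot
st(bot);units(bot,[(pt(.13,0,.15),rot(YAW))])
E
```

```text
t 0.1 p [ 0.1215 -0.4844  0.2305] box xyz [-0.2074, -0.4741, 0.2305] F [-0.57 -0.2  -0.41] q [-1.325  0.241  0.004  1.335 -0.     1.571] w 0.0857
[ 0.323  2.276 -0.487] [ 1.483e+00 -4.000e-03  1.000e-03]
```

{"fn": "apply_moves", "kwargs": {
  "targets": [0, 0.9, -0.2, 0.6, 0, 0, 0, 0, 0.9, -0.2, 0.6, 0, 0, 0, 0, 0.9, -0.2, 0.6, 0, 0, 0, 0, 0.9, -0.2, 0.6, 0, 0, 0, 0, 0.9, -0.2, 0.6, 0, 0, 0, 0, 0.9, -0.2, 0.6, 0, 0, 0, 0, 0.9, -0.2, 0.6, 0, 0, 0]
}}

```text
clock: 0.68
eef_pos: [0.3323, -0.3788, 0.2307]
tool_rot: [0.512, 0.488, -0.511, 0.488]
ft_force: [-0.1, -0.9, 0.0]
grip_width: 0.0007
```

Run:
```python
from h import *
from workcell import bot
st(bot);units(bot,[(pt(.13,0,.17),rot(YAW))])
```

```text
t 0.6833 p [ 0.3323 -0.3788  0.2307] box xyz [-0.0723, -0.281, 0.2307] F [-0.13 -0.91  0.04] q [-8.520e-01  2.490e-01  1.400e-02  1.336e+00  2.000e-03  2.336e+00] w 0.0007
[ 0.246  1.216 -0.661] [ 0.898 -0.004 -0.002]
```

Run:
```python
from h import *
from workcell import bot
st(bot);A=np.radians(10);units(bot,[(pt(.13,0,.17),rot(A))])
```

```text
t 0.6833 p [ 0.3323 -0.3788  0.2307] box xyz [-0.0723, -0.281, 0.2307] F [-0.13 -0.91  0.04] q [-8.520e-01  2.490e-01  1.400e-02  1.336e+00  2.000e-03  2.336e+00] w 0.0007
[ 0.246  1.216 -0.661] [-0.443 -0.003 -0.004]
```

{"fn": "apply_moves", "kwargs": {
  "targets": [0, 0.9, -0.5, -0.44, 0, 0, 0, 0, 0.9, -0.5, -0.44, 0, 0, 0, 0, 0.9, -0.5, -0.44, 0, 0, 0, 0, 0.9, -0.5, -0.44, 0, 0, 0, 0, 0.9, -0.5, -0.44, 0, 0, 0, 0, 0.9, -0.5, -0.44, 0, 0, 0, 0, 0.9, -0.5, -0.44, 0, 0, 0]
}}

```text
clock: 1.27
eef_pos: [0.5636, -0.2659, 0.2295]
tool_rot: [0.456, 0.541, -0.455, 0.541]
ft_force: [-1.0, -0.2, 0.4]
grip_width: 0.0001
```

Run:
```python
from h import *
from workcell import bot
st(bot);A=np.radians(10);units(bot,[(pt(.13,0,.17),rot(A))])
T=R.from_quat(bot.get_obs()["tool_rot"])
o=bot.get_obs();TT=np.eye(4);TT[:3,:3]=T.as_matrix();TT[:3,3]=o["eef_pos"];P=bot.camera_params("wrist");TT=TT@P["tool_from_camera"];np.save("pics/T1.npy",TT)
im,d=bot.camera("wrist");cv2.imwrite("pics/w1.png",im[...,::-1])
im,d=bot.camera("scene");cv2.imwrite("pics/s1.png",im[...,::-1])
```

```text
t 1.2667 p [ 0.5636 -0.2659  0.2295] box xyz [0.0775, -0.0716, 0.2295] F [-0.99 -0.22  0.44] q [-4.420e-01  4.940e-01  3.690e-01  1.446e+00  2.000e-03  2.529e+00] w 0.0001
[ 0.238  0.342 -0.095] [-0.006 -0.003 -0.002]
```

View pics/w1.png

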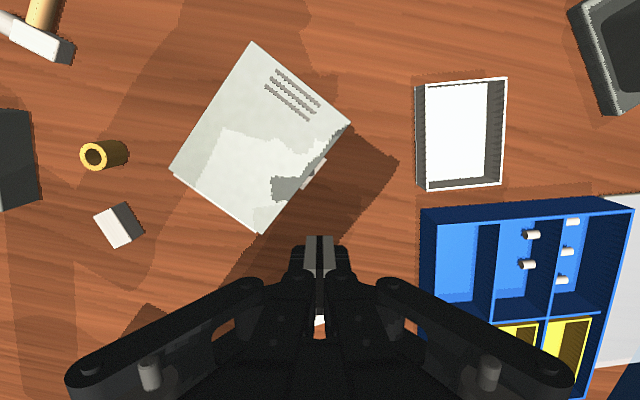

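View pics/s1.png

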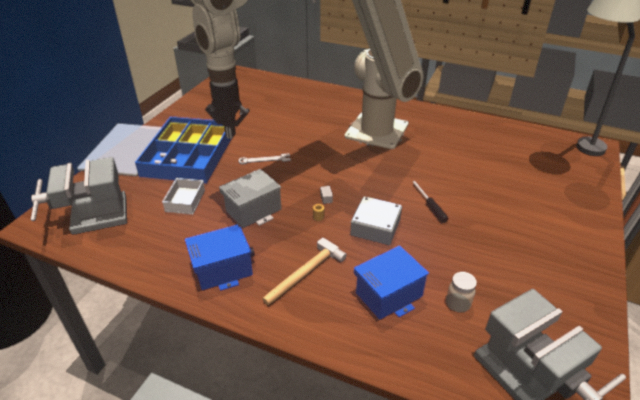

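Run:
```python
from h import *
from workcell import bot
P=bot.camera_params("wrist");T=np.load("pics/T1.npy")
p=onz(P,[[252,42],[350,122],[258,234],[170,170],[293,95]],.094,T);print(p)
f=(p[0]+p[1])/2;h=(p[2]+p[3])/2;x=f-h;print(f,h,np.linalg.norm(x),np.degrees(np.arctan2(x[1],x[0])))
print(pt(.145,0,.094),pt(.13,0,0))
```

```text
[[ 0.68198637 -0.18799602  0.094     ]
 [ 0.63022679 -0.28418868  0.094     ]
 [ 0.5060527  -0.21409528  0.094     ]
 [ 0.55731346 -0.12241496  0.094     ]
 [ 0.64459268 -0.22940382  0.094     ]]
[ 0.65610658 -0.23609235  0.094     ] [ 0.53168308 -0.16825512  0.094     ] 0.1417148474927491 -28.59976504850226
[ 0.65704904 -0.23496551  0.094     ] [ 0.64385431 -0.22783115  0.        ]
```

The wrist view shows the same ribbed box, with the ribs at (293,95). Its geometry agrees with the top and scene views within about 2 mm. Moving above the press point.

{"fn": "apply_moves", "kwargs": {
  "targets": [0.1, 0.342, -0.095, 0, 0, 0, 0, 0.25, 0.342, -0.095, 0, 0, 0, 0, 0.4, 0.342, -0.095, 0, 0, 0, 0, 0.45, 0.342, -0.095, 0, 0, 0, 0, 0.45, 0.342, -0.095, 0, 0, 0, 0]
}}

```text
clock: 1.78
eef_pos: [0.6341, -0.2305, 0.11]
tool_rot: [0.455, 0.545, -0.459, 0.534]
ft_force: [-1.3, 0.9, -1.4]
grip_width: 0.0
```

Run:
```python
from h import *
from workcell import bot
st(bot);A=np.radians(10);units(bot,[(pt(.13,0,.094),rot(A)),(pt(.13,0,.083),rot(A))])
```

```text
t 1.7833 p [ 0.6341 -0.2305  0.11  ] box xyz [0.1227, -0.007, 0.11] F [-1.3   0.87 -1.39] q [-0.348  0.669  0.357  1.274 -0.     2.628] w 0.0
[ 0.063  0.041 -0.004] [-0.018 -0.015  0.027]
[ 0.107  0.042 -0.003] [-0.018 -0.015  0.027]
```

{"fn": "apply_moves", "kwargs": {
  "targets": [0, 0, 0, 0, 0, 0, 0, 0, 0, 0, 0, 0, 0, 0]
}}

```text
clock: 1.95
eef_pos: [0.6391, -0.2334, 0.121]
tool_rot: [0.457, 0.539, -0.457, 0.54]
ft_force: [0.0, 0.3, 1.1]
grip_width: -0.0001
```

Run:
```python
from h import *
from workcell import bot
st(bot);A=np.radians(10);units(bot,[(pt(.13,0,.094),rot(A)),(pt(.13,0,.083),rot(A))])
```

```text
t 1.95 p [ 0.6391 -0.2334  0.121 ] box xyz [0.1284, -0.0072, 0.121] F [0.03 0.26 1.1 ] q [-0.35   0.66   0.369  1.278 -0.     2.628] w -0.0001
[ 0.108  0.022 -0.019] [-0.022  0.003 -0.003]
[ 0.152  0.022 -0.019] [-0.022  0.003 -0.003]
```

{"fn": "apply_moves", "kwargs": {
  "targets": [0.03, 0.022, -0.019, 0, 0, 0, 0, 0.06, 0.022, -0.019, 0, 0, 0, 0, 0.08, 0.022, -0.019, 0, 0, 0, 0, 0.1, 0.022, -0.019, 0, 0, 0, 0, 0.12, 0.022, -0.019, 0, 0, 0, 0, 0.135, 0.022, -0.019, 0, 0, 0, 0, 0.135, 0.022, -0.019, 0, 0, 0, 0, 0.135, 0.022, -0.019, 0, 0, 0, 0]
}}

```text
clock: 2.62
eef_pos: [0.6444, -0.2262, 0.0851]
tool_rot: [0.457, 0.539, -0.457, 0.54]
ft_force: [0.4, -1.1, 1.8]
grip_width: 0.0001
```

Run:
```python
from h import *
from workcell import bot
st(bot)
```

```text
t 2.6167 p [ 0.6444 -0.2262  0.0851] box xyz [0.1297, 0.0017, 0.0851] F [ 0.37 -1.14  1.79] q [-0.337  0.69   0.328  1.208 -0.     2.638] w 0.0001
```

{"fn": "apply_moves", "kwargs": {
  "targets": [0.008, 0, 0, 0, 0, 0, 0, 0.014, 0, 0, 0, 0, 0, 0, 0.014, 0, 0, 0, 0, 0, 0]
}}

```text
clock: 2.87
eef_pos: [0.6446, -0.2262, 0.084]
tool_rot: [0.457, 0.539, -0.457, 0.54]
ft_force: [-2.6, 0.0, 8.6]
grip_width: 0.0
```

Run:
```python
from h import *
from workcell import bot
st(bot)
```

```text
t 2.8667 p [ 0.6446 -0.2262  0.084 ] box xyz [0.1299, 0.0017, 0.084] F [-2.61  0.02  8.64] q [-0.337  0.69   0.324  1.203 -0.     2.638] w 0.0
```

At the lower stop: z 0.084, 8.6 N. Now letting go, rising clear of the sweep and waiting for it to open.

{"fn": "apply_moves", "kwargs": {
  "targets": [-0.12, 0.02, 0, 0, 0, 0, 0, -0.28, 0.02, 0, 0, 0, 0, 0, -0.44, 0, 0, 0, 0, 0, 0, -0.6, 0, 0, 0, 0, 0, 0, -0.76, 0, 0, 0, 0, 0, 0, -0.8, 0, 0, 0, 0, 0, 0, -0.8, 0, 0, 0, 0, 0, 0, -0.8, 0, 0, 0, 0, 0, 0, -0.8, 0, 0, 0, 0, 0, 0, -0.8, 0, 0, 0, 0, 0, 0, -0.8, 0, 0, 0, 0, 0, 0, -0.8, 0, 0, 0, 0, 0, 0]
}}

```text
clock: 3.87
eef_pos: [0.6437, -0.2258, 0.2798]
tool_rot: [0.456, 0.541, -0.457, 0.539]
ft_force: [0.0, 0.1, 0.3]
grip_width: 0.0001
```

{"fn": "apply_moves", "kwargs": {
  "targets": [0, 0, 0, 0, 0, 0, 0, 0, 0, 0, 0, 0, 0, 0, 0, 0, 0, 0, 0, 0, 0, 0, 0, 0, 0, 0, 0, 0, 0, 0, 0, 0, 0, 0, 0, 0, 0, 0, 0, 0, 0, 0, 0, 0, 0, 0, 0, 0, 0, 0, 0, 0, 0, 0, 0, 0, 0, 0, 0, 0, 0, 0, 0, 0, 0, 0, 0, 0, 0, 0, 0, 0, 0, 0, 0, 0, 0, 0, 0, 0, 0, 0, 0, 0]
}}

```text
clock: 4.87
eef_pos: [0.6442, -0.226, 0.2816]
tool_rot: [0.457, 0.54, -0.457, 0.54]
ft_force: [-0.2, 0.3, -0.5]
grip_width: -0.0
```

{"fn": "apply_moves", "kwargs": {
  "targets": [0, 0, 0, 0, 0, 0, 0, 0, 0, 0, 0, 0, 0, 0, 0, 0, 0, 0, 0, 0, 0, 0, 0, 0, 0, 0, 0, 0, 0, 0, 0, 0, 0, 0, 0, 0, 0, 0, 0, 0, 0, 0, 0, 0, 0, 0, 0, 0, 0, 0, 0, 0, 0, 0, 0, 0]
}}

```text
clock: 5.53
eef_pos: [0.6442, -0.226, 0.2816]
tool_rot: [0.457, 0.54, -0.457, 0.54]
ft_force: [-1.0, -0.5, 0.2]
grip_width: -0.0002
```

Run:
```python
from h import *
from workcell import bot
st(bot)
T=R.from_quat(bot.get_obs()["tool_rot"])
o=bot.get_obs();TT=np.eye(4);TT[:3,:3]=T.as_matrix();TT[:3,3]=o["eef_pos"];P=bot.camera_params("wrist");TT=TT@P["tool_from_camera"];np.save("pics/T2.npy",TT)
im,d=bot.camera("wrist");im2,d=bot.camera("scene")
cv2.imwrite("pics/w2.png",cv2.vconcat([im[:320],cv2.resize(im2[100:250,130:370],(640,400))[:280]])[...,::-1])
A=np.radians(10);units(bot,[(pt(.083,0,.1),rot(A)),(pt(.083,0,.05),rot(A))])
```

```text
t 5.5333 p [ 0.6442 -0.226   0.2816] box xyz [0.1294, 0.0018, 0.2816] F [-1.04 -0.53  0.21] q [-0.337  0.64   0.747  1.678 -0.     2.638] w -0.0002
[ 0.726 -0.151 -0.109] [-0.017  0.    -0.   ]
[ 0.926 -0.151 -0.109] [-0.017  0.    -0.   ]
```

View pics/w2.png

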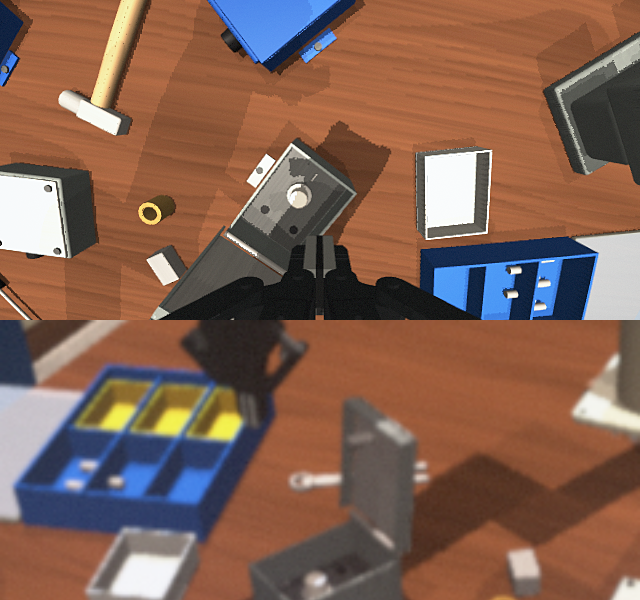

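The cover is fully up, and the white button is visible at wrist pixel (298,195). I'll check its position.

Run:
```python
from h import *
from workcell import bot
im=cv2.imread("pics/w2.png")[:320];h=im[165:225,270:330]
g=((h.min(2)>200)).astype(np.uint8);n,l,s,c=cv2.connectedComponentsWithStats(g);i=1+s[1:,4].argmax();uv=c[i]+[270,165];print(s[i],uv)
p=onz(bot.camera_params("wrist"),[uv,[298,193]],.06,np.load("pics/T2.npy"));print(p,pt(.083,0,.06))
```

```text
[ 17  19  14  21 135] [292.17037037 193.05185185]
[[ 0.61073586 -0.19844577  0.06      ]
 [ 0.61203042 -0.20576984  0.06      ]] [ 0.60251083 -0.20547681  0.06      ]
```

Run:
```python
import cv2
im=cv2.imread("pics/w2.png")[:320]
cv2.imwrite("pics/c2.png",cv2.resize(im[130:270,220:370],None,fx=4,fy=4,interpolation=cv2.INTER_CUBIC))
```

```text
(no output)
```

View pics/c2.png

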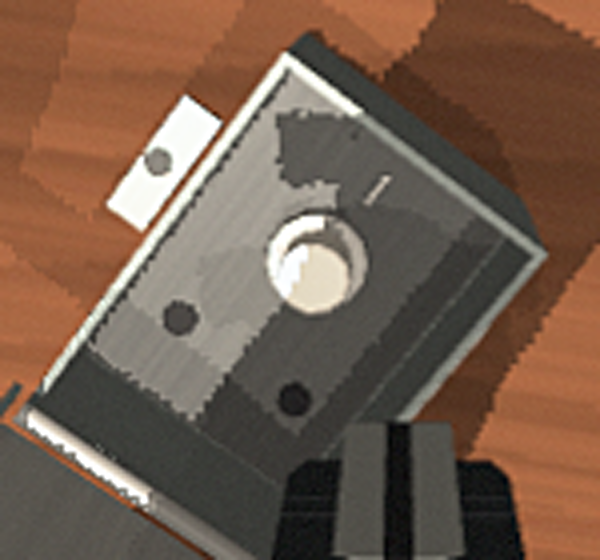

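Button top centre is at crop (318,278), i.e. wrist (299.5,199.5), which matches the predicted (0.603,-0.206). Descending.

{"fn": "apply_moves", "kwargs": {
  "targets": [0.1, -0.15, -0.108, 0, 0, 0, 0, 0.25, -0.15, -0.108, 0, 0, 0, 0, 0.4, -0.15, -0.108, 0, 0, 0, 0, 0.55, -0.15, -0.108, 0, 0, 0, 0, 0.68, -0.15, -0.108, 0, 0, 0, 0, 0.74, -0.15, -0.108, 0, 0, 0, 0, 0.8, -0.15, -0.108, 0, 0, 0, 0, 0.84, -0.15, -0.108, 0, 0, 0, 0, 0.84, -0.15, -0.108, 0, 0, 0, 0, 0.84, -0.15, -0.108, 0, 0, 0, 0]
}}

```text
clock: 6.47
eef_pos: [0.6027, -0.2055, 0.0715]
tool_rot: [0.457, 0.54, -0.457, 0.539]
ft_force: [0.1, -0.6, 0.2]
grip_width: 0.0003
```

Run:
```python
from h import *
from workcell import bot
st(bot)
im,d=bot.camera("scene");cv2.imwrite("pics/s3.png",cv2.resize(im[60:260,120:400],None,fx=2.5,fy=2.5)[...,::-1])
A=np.radians(10);units(bot,[(pt(.083,0,.05),rot(A))])
```

```text
t 6.4667 p [ 0.6027 -0.2055  0.0715] box xyz [0.0832, 0.0001, 0.0715] F [ 0.07 -0.63  0.19] q [-0.329  0.612  0.148  1.107  0.     2.647] w 0.0003
[ 0.09  -0.004 -0.002] [-0.018  0.001 -0.003]
```

View pics/s3.png

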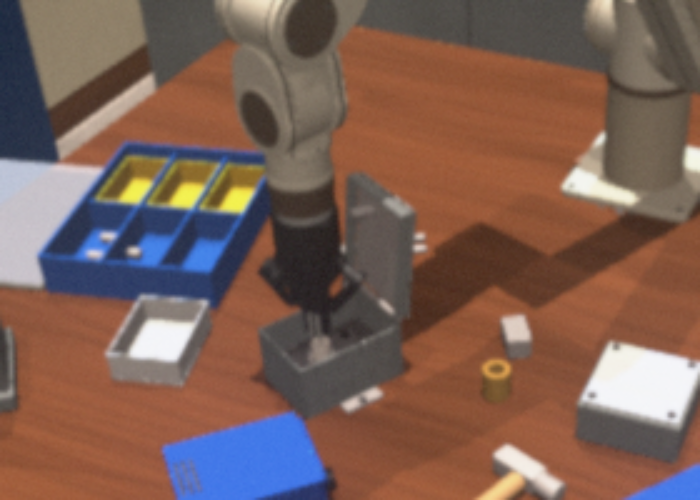

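{"fn": "apply_moves", "kwargs": {
  "targets": [0.02, 0, 0, 0, 0, 0, 0, 0.04, 0, 0, 0, 0, 0, 0, 0.06, 0, 0, 0, 0, 0, 0, 0.075, 0, 0, 0, 0, 0, 0, 0.088, 0, 0, 0, 0, 0, 0, 0.098, 0, 0, 0, 0, 0, 0, 0.098, 0, 0, 0, 0, 0, 0, 0.098, 0, 0, 0, 0, 0, 0]
}}

```text
clock: 7.18
eef_pos: [0.6038, -0.2058, 0.0499]
tool_rot: [0.457, 0.539, -0.456, 0.541]
ft_force: [-3.5, 1.9, 12.8]
grip_width: -0.0003
```

Run:
```python
from h import *
from workcell import bot
st(bot)
```

```text
t 7.1833 p [ 0.6038 -0.2058  0.0499] box xyz [0.0843, 0.0003, 0.0499] F [-3.49  1.95 12.79] q [-0.329  0.631  0.121  1.057 -0.     2.647] w -0.0003
```

At the end stop: z 0.050, 12.8 N. One more millimetre for certainty, then retreat upward.

{"fn": "apply_moves", "kwargs": {
  "targets": [0.004, 0, 0, 0, 0, 0, 0, 0.004, 0, 0, 0, 0, 0, 0, -0.06, 0, 0, 0, 0, 0, 0, -0.2, 0, 0, 0, 0, 0, 0, -0.36, 0, 0, 0, 0, 0, 0, -0.52, 0, 0, 0, 0, 0, 0, -0.68, 0, 0, 0, 0, 0, 0, -0.84, 0, 0, 0, 0, 0, 0, -0.96, 0, 0, 0, 0, 0, 0, -0.96, 0, 0, 0, 0, 0, 0, -0.96, 0, 0, 0, 0, 0, 0]
}}

```text
clock: 8.1
eef_pos: [0.6037, -0.2058, 0.2894]
tool_rot: [0.458, 0.538, -0.456, 0.541]
ft_force: [0.2, -0.1, -0.6]
grip_width: 0.0003
```

Run:
```python
from h import *
from workcell import bot
st(bot)
q=R.from_quat(bot.get_obs()["tool_rot"])
im,d=bot.camera("wrist");cv2.imwrite("pics/w4.png",cv2.resize(im[100:300,180:440],None,fx=3,fy=3)[:600,:780,::-1])
A=np.radians(10);units(bot,[(pt(.083,0,.29),rot(A)),(pt(-.075,0,.29),rot(A)),(pt(-.075,0,.205),rot(A))])
```

```text
t 8.1 p [ 0.6037 -0.2058  0.2894] box xyz [0.0842, 0.0002, 0.2894] F [ 0.21 -0.13 -0.63] q [-0.329  0.52   0.565  1.611  0.     2.647] w 0.0003
[-0.012 -0.001 -0.   ] [-0.017  0.    -0.001]
[-0.012 -0.5   -0.389] [-0.017  0.    -0.001]
[ 0.328 -0.5   -0.389] [-0.017  0.    -0.001]
```

View pics/w4.png

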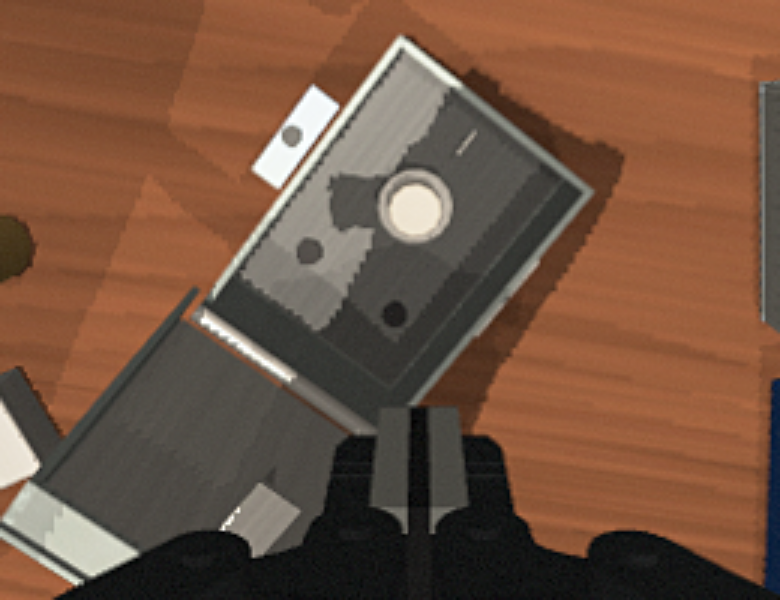

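The button now sits low in its collar (crop (413,208)) and the cover is still open. Going over the top to behind the cover.

{"fn": "apply_moves", "kwargs": {
  "targets": [0, -0.12, -0.1, 0, 0, 0, 0, 0, -0.25, -0.2, 0, 0, 0, 0, 0, -0.4, -0.3, 0, 0, 0, 0, 0, -0.5, -0.39, 0, 0, 0, 0, 0, -0.5, -0.39, 0, 0, 0, 0, 0.1, -0.5, -0.39, 0, 0, 0, 0, 0.2, -0.5, -0.39, 0, 0, 0, 0, 0.3, -0.5, -0.39, 0, 0, 0, 0, 0.34, -0.5, -0.39, 0, 0, 0, 0, 0.34, -0.5, -0.39, 0, 0, 0, 0, 0.34, -0.5, -0.39, 0, 0, 0, 0]
}}

```text
clock: 9.07
eef_pos: [0.462, -0.1296, 0.2001]
tool_rot: [0.456, 0.541, -0.458, 0.538]
ft_force: [0.1, -0.0, -0.9]
grip_width: -0.0004
```

Run:
```python
from h import *
from workcell import bot
st(bot)
im,d=bot.camera("scene");cv2.imwrite("pics/s5.png",cv2.resize(im[60:260,120:400],None,fx=2.5,fy=2.5)[...,::-1])
# path: TCP on outer face, radius r, angle th
o=bot.get_obs();q=R.from_quat(o["tool_rot"]);A=np.radians(10)
def P(th,r,off): 
    th=np.radians(th);return pt(r*np.cos(th)-off*np.sin(th),0,.085+r*np.sin(th)+off*np.cos(th))
for th in[97,90,80,70,60,50,40,30,20,10,5,0]:
    r=.118 if th>70 else .118+.012*(70-th)/70
    off=.009+(.012 if th>60 else .012*th/60)
    p=P(th,r,off);print(th,p.round(3),(q.inv().apply(p-o["eef_pos"])/.25).round(3))
```

```text
t 9.0667 p [ 0.462  -0.1296  0.2001] box xyz [-0.0767, -0.0001, 0.2001] F [ 0.12 -0.01 -0.95] q [-0.274  0.221 -0.103  1.252 -0.     2.702] w -0.0004
97 [ 0.499 -0.149  0.2  ] [0.007 0.127 0.1  ]
90 [ 0.511 -0.156  0.203] [-0.007  0.172  0.135]
80 [ 0.529 -0.166  0.205] [-0.014  0.238  0.186]
70 [ 0.548 -0.176  0.203] [-0.008  0.304  0.237]
60 [ 0.566 -0.186  0.199] [0.008 0.37  0.289]
50 [ 0.585 -0.196  0.19 ] [0.043 0.439 0.342]
40 [ 0.603 -0.206  0.177] [0.096 0.502 0.391]
30 [ 0.618 -0.214  0.16 ] [0.162 0.556 0.434]
20 [ 0.63  -0.22   0.141] [0.242 0.6   0.468]
10 [ 0.639 -0.225  0.118] [0.332 0.632 0.492]
5 [ 0.642 -0.227  0.106] [0.379 0.643 0.501]
0 [ 0.644 -0.228  0.094] [0.428 0.65  0.506]
```

View pics/s5.png

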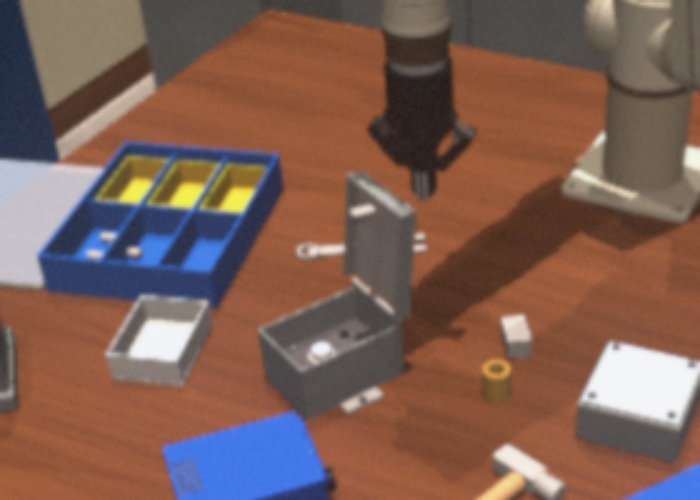

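The fingers are behind the open cover, with the tips about 30 mm below its top edge. Pushing it over along the arc.

{"fn": "apply_moves", "kwargs": {
  "targets": [0, 0.06, 0.05, 0, 0, 0, 0, 0, 0.11, 0.09, 0, 0, 0, 0, -0.003, 0.14, 0.11, 0, 0, 0, 0, -0.006, 0.17, 0.134, 0, 0, 0, 0, -0.01, 0.2, 0.157, 0, 0, 0, 0, -0.013, 0.235, 0.184, 0, 0, 0, 0, -0.011, 0.27, 0.21, 0, 0, 0, 0, -0.008, 0.304, 0.237, 0, 0, 0, 0, 0, 0.337, 0.263, 0, 0, 0, 0, 0.008, 0.37, 0.289, 0, 0, 0, 0]
}}

```text
clock: 9.95
eef_pos: [0.567, -0.1861, 0.2007]
tool_rot: [0.457, 0.54, -0.457, 0.54]
ft_force: [-1.0, 0.9, -1.1]
grip_width: -0.0
```

Run:
```python
from h import *
from workcell import bot
st(bot)
im,d=bot.camera("scene");cv2.imwrite("pics/s6.png",cv2.resize(im[60:260,120:400],None,fx=2.5,fy=2.5)[...,::-1])
o=bot.get_obs();q=R.from_quat(o["tool_rot"])
def P(th,r,off): 
    th=np.radians(th);return pt(r*np.cos(th)-off*np.sin(th),0,.085+r*np.sin(th)+off*np.cos(th))
for th in[60,50,40,30,20,10,5,0]:
    r=.118 if th>70 else .118+.012*(70-th)/70
    off=.009+(.012 if th>60 else .012*th/60)
    p=P(th,r,off);print(th,p.round(3),(q.inv().apply(p-o["eef_pos"])/.25).round(3))
```

```text
t 9.95 p [ 0.567  -0.1861  0.2007] box xyz [0.0425, 0.0001, 0.2007] F [-0.99  0.95 -1.1 ] q [-0.317  0.448  0.222  1.345  0.     2.658] w -0.0
60 [ 0.566 -0.186  0.199] [ 0.003 -0.008 -0.006]
50 [ 0.585 -0.196  0.19 ] [0.039 0.06  0.047]
40 [ 0.603 -0.206  0.177] [0.091 0.123 0.096]
30 [ 0.618 -0.214  0.16 ] [0.158 0.177 0.138]
20 [ 0.63  -0.22   0.141] [0.238 0.221 0.172]
10 [ 0.639 -0.225  0.118] [0.328 0.252 0.197]
5 [ 0.642 -0.227  0.106] [0.375 0.263 0.205]
0 [ 0.644 -0.228  0.094] [0.424 0.27  0.21 ]
```

View pics/s6.png

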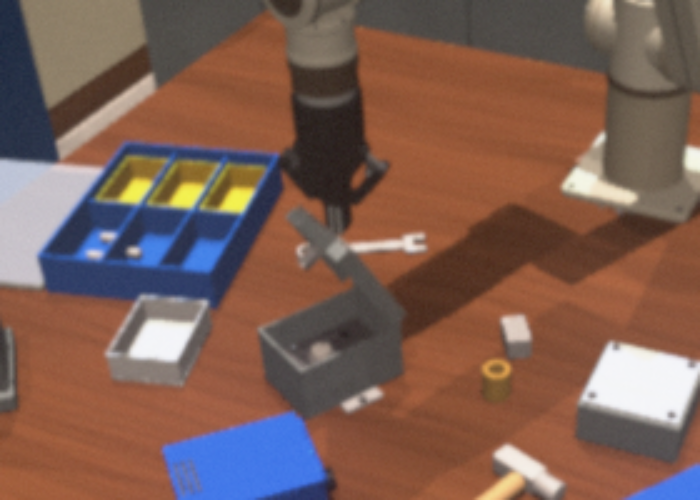

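The cover follows the fingers and is about 60° open. Continuing down.

{"fn": "apply_moves", "kwargs": {
  "targets": [0.02, 0.03, 0.024, 0, 0, 0, 0, 0.042, 0.06, 0.047, 0, 0, 0, 0, 0.066, 0.093, 0.072, 0, 0, 0, 0, 0.093, 0.123, 0.096, 0, 0, 0, 0, 0.126, 0.15, 0.117, 0, 0, 0, 0, 0.16, 0.177, 0.138, 0, 0, 0, 0, 0.2, 0.2, 0.155, 0, 0, 0, 0, 0.24, 0.221, 0.172, 0, 0, 0, 0, 0.285, 0.238, 0.185, 0, 0, 0, 0, 0.33, 0.252, 0.197, 0, 0, 0, 0, 0.375, 0.263, 0.205, 0, 0, 0, 0, 0.4, 0.267, 0.208, 0, 0, 0, 0]
}}

```text
clock: 11.0
eef_pos: [0.6411, -0.2264, 0.0981]
tool_rot: [0.457, 0.54, -0.457, 0.539]
ft_force: [-1.5, 0.9, 1.3]
grip_width: -0.0001
```

Run:
```python
from h import *
from workcell import bot
st(bot)
im,d=bot.camera("scene");cv2.imwrite("pics/s7.png",cv2.resize(im[60:260,120:400],None,fx=2.5,fy=2.5)[...,::-1])
A=np.radians(10);units(bot,[(pt(.13,0,.083),rot(A))])
```

```text
t 11.0 p [ 0.6411 -0.2264  0.0981] box xyz [0.1269, -0.0001, 0.0981] F [-1.45  0.86  1.34] q [-0.339  0.676  0.336  1.232 -0.     2.636] w -0.0001
[0.056 0.012 0.008] [-0.018 -0.002  0.004]
```

View pics/s7.png

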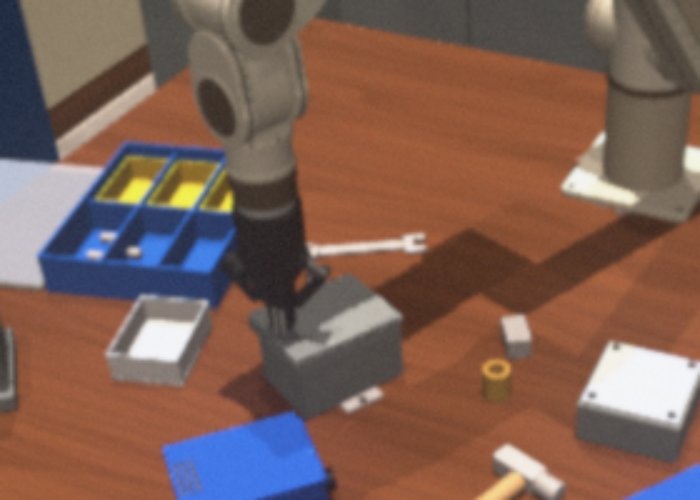

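{"fn": "apply_moves", "kwargs": {
  "targets": [0.015, 0.008, 0.006, 0, 0, 0, 0, 0.03, 0.012, 0.008, 0, 0, 0, 0, 0.045, 0.012, 0.008, 0, 0, 0, 0, 0.056, 0.012, 0.008, 0, 0, 0, 0, 0.066, 0.012, 0.008, 0, 0, 0, 0, 0.07, 0.012, 0.008, 0, 0, 0, 0, 0.07, 0.012, 0.008, 0, 0, 0, 0, 0.07, 0.012, 0.008, 0, 0, 0, 0]
}}

```text
clock: 11.72
eef_pos: [0.645, -0.2281, 0.084]
tool_rot: [0.457, 0.539, -0.457, 0.541]
ft_force: [-0.2, -0.4, 5.2]
grip_width: -0.0001
```

Run:
```python
from h import *
from workcell import bot
st(bot)
```

```text
t 11.7167 p [ 0.645  -0.2281  0.084 ] box xyz [0.1312, 0.0003, 0.084] F [-0.15 -0.39  5.25] q [-0.34   0.691  0.327  1.204 -0.     2.636] w -0.0001
```

{"fn": "apply_moves", "kwargs": {
  "targets": [0.006, 0, 0, 0, 0, 0, 0, 0.006, 0, 0, 0, 0, 0, 0, 0.006, 0, 0, 0, 0, 0, 0]
}}

```text
clock: 11.97
eef_pos: [0.6451, -0.2282, 0.0839]
tool_rot: [0.457, 0.538, -0.457, 0.541]
ft_force: [-2.4, 0.9, 10.6]
grip_width: -0.0001
```

Run:
```python
from h import *
from workcell import bot
st(bot)
```

```text
t 11.9667 p [ 0.6451 -0.2282  0.0839] box xyz [0.1313, 0.0003, 0.0839] F [-2.39  0.88 10.64] q [-0.34   0.691  0.326  1.202 -0.     2.636] w -0.0001
```

{"fn": "apply_moves", "kwargs": {
  "targets": [-0.02, 0, 0, 0, 0, 0, 0, -0.06, 0, 0, 0, 0, 0, 0, -0.12, 0, 0, 0, 0, 0, 0, -0.25, 0, 0, 0, 0, 0, 0, -0.4, 0, 0, 0, 0, 0, 0, -0.55, 0, 0, 0, 0, 0, 0, -0.7, 0, 0, 0, 0, 0, 0, -0.8, 0, 0, 0, 0, 0, 0, -0.8, 0, 0, 0, 0, 0, 0, -0.8, 0, 0, 0, 0, 0, 0, -0.8, 0, 0, 0, 0, 0, 0, -0.8, 0, 0, 0, 0, 0, 0]
}}

```text
clock: 12.97
eef_pos: [0.6435, -0.2274, 0.2789]
tool_rot: [0.456, 0.541, -0.457, 0.538]
ft_force: [0.7, 0.7, -0.5]
grip_width: -0.0001
```

Run:
```python
from h import *
from workcell import bot
st(bot)
im,d=bot.camera("scene");im2,d2=bot.camera("top")
cv2.imwrite("pics/s8.png",cv2.resize(im[60:260,120:400],None,fx=2.5,fy=2.5)[...,::-1])
cv2.imwrite("pics/t8.png",im2[...,::-1])
im,d=bot.camera("wrist");cv2.imwrite("pics/w8.png",im[...,::-1])
```

```text
t 12.9667 p [ 0.6435 -0.2274  0.2789] box xyz [0.1295, 0.0002, 0.2789] F [ 0.72  0.67 -0.51] q [-0.34   0.643  0.745  1.678  0.     2.636] w -0.0001
```

View pics/s8.png

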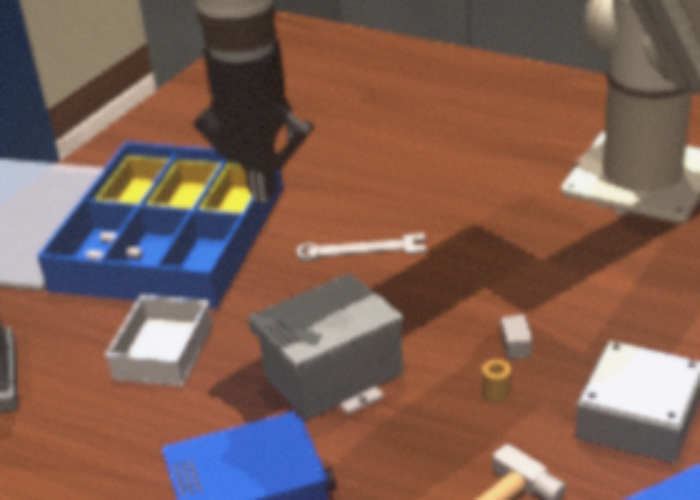

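View pics/t8.png

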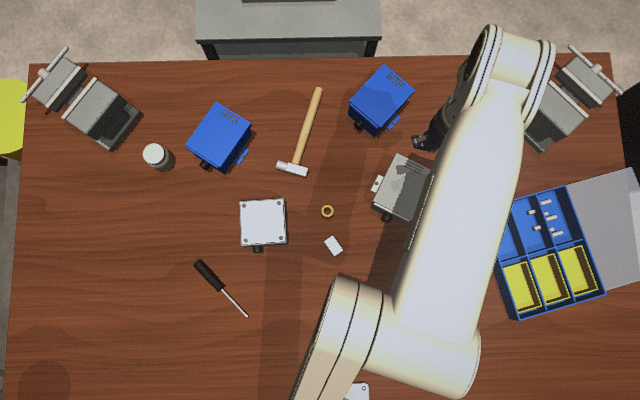

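The cover is shut in both views and the bystanders have not moved. I'll wait a second to confirm it stays latched, then hand in.

{"fn": "apply_moves", "kwargs": {
  "targets": [0, 0, 0, 0, 0, 0, 0, 0, 0, 0, 0, 0, 0, 0, 0, 0, 0, 0, 0, 0, 0, 0, 0, 0, 0, 0, 0, 0, 0, 0, 0, 0, 0, 0, 0, 0, 0, 0, 0, 0, 0, 0, 0, 0, 0, 0, 0, 0, 0, 0, 0, 0, 0, 0, 0, 0, 0, 0, 0, 0, 0, 0, 0, 0, 0, 0, 0, 0, 0, 0]
}}

```text
clock: 13.95
eef_pos: [0.6443, -0.2277, 0.2811]
tool_rot: [0.457, 0.54, -0.457, 0.54]
ft_force: [1.1, 0.4, 0.7]
grip_width: 0.0003
```

Run:
```python
from h import *
from workcell import bot
st(bot)
im,d=bot.camera("scene");P=bot.camera_params("scene")
d0=np.load("pics/scene0.npy")
for uv in[(225,187),(235,200),(240,192),(255,190),(265,183)]:
    o,r=ray(P,[uv]);print(uv,(o+r[0]*d[uv[1],uv[0]])[2].round(4),(o+r[0]*d0[uv[1],uv[0]])[2].round(4))
cv2.imwrite("pics/s9.png",cv2.resize(im[60:260,120:400],None,fx=2.5,fy=2.5)[...,::-1])
```

```text
t 13.95 p [ 0.6443 -0.2277  0.2811] box xyz [0.1303, 0.0003, 0.2811] F [1.14 0.38 0.68] q [-0.34   0.641  0.749  1.678  0.     2.636] w 0.0003
(225, 187) 0.0957 0.0942
(235, 200) 0.0969 0.095
(240, 192) 0.0953 0.0916
(255, 190) 0.0937 0.0953
(265, 183) 0.0939 0.0914
```

View pics/s9.png

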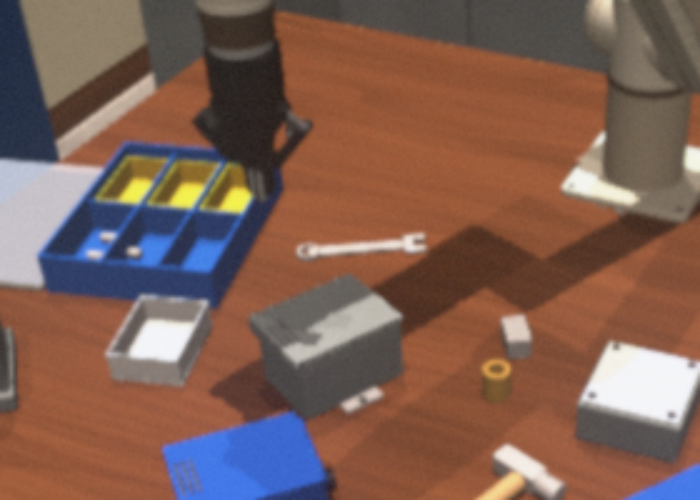

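The picture is unchanged and the cover top is at about 0.095 m, so it is latched.

Run:
```python
from workcell import bot
print(bot.job_done())
```

```text
the job is handed in; nothing more can be done
None
```

The breaker box is reset and the job is handed in at about 14 s of the 54 s allowed. I worked with closed fingertips only.

- **Opening:** I pressed the ribbed edge to its stop (z 84 mm, 8.6 N) and let go; the cover swung fully open.
- **Trip button:** I pushed it to its end stop (z 50 mm, 12.8 N). The wrist picture afterwards showed it down in its collar.
- **Closing:** I swung the cover down from behind and pressed it to its stop (z 84 mm, 10.6 N).
- **Last checks:** About 2 s after release the cover was still shut, with its top at 94–97 mm against 91–95 mm at the start, within depth noise. The arm was clear at z 0.28 m with about zero force, and no bystander visible in the pictures had moved. No check failed.

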